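# Back the indexing turntable to its start stop

### The arm

A 6-joint arm with a two-finger parallel gripper is mounted at the origin on the work surface. World frame = base frame: x ahead of the robot, y to its left, z up, the work surface at z = 0. Lengths are in m, angles in rad, forces in N, time in s.
With the tool pointing down it reaches from about 0.275 to 1 m from the base axis. Payload 8.4 kg.
Tool frame: the origin (TCP) lies midway between the tips of the shut fingers; the grasp point (between the pads) lies 19 mm behind it; z points along the fingers, y is the direction in which the jaws open and shut (so a half turn about z gives the same grasp; the last joint's range is limited). The gripper opens to 85 mm and grips with 20 to 120 N. Pads are 22 mm wide; open, the fingers measure 114 mm over their backs; the gripper's body (76 mm by 85 mm) begins 54 mm behind the grasp point. The pads swing forward as they close: fully open they stand 13 mm farther back than shut.
Start: joints at [-1.316, 0.353, 1.633, -0, 1.155, -0.002], TCP at [0.159, -0.605, 0.231] pointing down, gripper open.
Joint ranges: [-2.63, 2.63], [-0.92, 2.1], [0.06, 2.66], [-1.3, 4.44], [0, 2.69], [-3.02, 3.02]. Speed limits (rad/s): [2.22, 2.22, 2.79, 3.14, 3.14, 3.14].

### API

Orientations are given as a unit quaternion [w, x, y, z].
In Python, from bench import env gives the robot as it stands.
- The arm moves only by the tool play_rows, never from a script. Its argument "moves" is a list of rows, each an object of numbers: "x", "y", "z": the shift along the tool's x, y, z in units of 40 mm (1.0 is 40 mm); "rx", "ry", "rz": the turn, a rotation vector about the tool's x, y, z in units of 8 degrees (1.0 is 8 degrees); "gripper": the opening, from -1 (shut) to 1 (fully open), so that 0 is half open. A call has 1 to 12 rows; each row is the pose to reach, as a shift and turn from the pose measured when the call began, along the tool's axes at that moment; what a row does not reach only later rows make up. A row lasts 1/10 s, in which the tool goes at most 50 mm and 8.59 degrees, less where a joint would pass 70% of its speed; a pose out of reach is approached as far as the arm can. A call with a gripper value outside its range is refused whole. The fingers move at their own pace and stop on an object; "force" is the grip in N (left out, the last holds). Time passes only in rows, so rows that repeat a pose let the fingers close. It gives the time, the measured TCP pose, the force and the opening at its end, in the units of the state.
- env.read_state(): the state, without advancing time (a new reading comes with each control period).
- env.snapshot(name): name is "side" or "top"; returns (picture, depth): 420x560x3 uint8, red, green, blue; 420x560 float32, m along the optical axis (not along the pixel's ray), 0 where there is no reading.
- env.camera_info(name): a dict with "K" (3x3 intrinsics, pixels), "distortion" ([k1, k2, p1, p2, k3] as OpenCV has them; the pictures are not rectified), "eye" and "orientation" of the camera in the world. Camera axes: x right, y down, z forward; pixel columns grow to the right and rows downward; lengths in m; the calibration is good to about 2 mm. A picture is of the moment at which its call begins. camera_info takes no time and is no camera call.
- env.job_done(): hands the job in, once; it reports no verdict.
Trained networks look in the newest picture that a camera, given by its name, has taken for a name from the list of things; names that differ only in an ending like _2 or _b are one class to them, and where a whole thing is asked for, a point or a joint stands for the part that bears it (a point fixed in the world has none). Each returns a list of dicts, best first, with "p" (0 to 1); they miss things now and then, are a little off and sometimes report something else, mostly with a low value. They report only what shows in the picture. A call takes as long as a camera call. They do not tell look-alikes from the thing itself.
- env.cut_out(name, camera): "mask" (420x560 bool, what is visible of it) and "pixel" ([column, row] in pixels, amid what is visible of it).
The state is a dict: "time_s": time; "joint_pos": joint angles; "qd": joint speeds; "effort": joint torques, N m; "eef_pos": TCP position; "ee_rot": TCP orientation; "force": force on the tool from outside, world axes, zero at the start; "ft_torque": the same for the moment, N m; "opening": opening from 0.0 (shut) to 1.0 (fully open).
Only numpy, scipy, OpenCV 4.12 (cv2) and the standard library are available. Lean on these libraries where they do the work, as an engineer would, in place of code of your own. Each camera call takes 0.05 s, during which the arm holds its last target. There are 200 camera calls.

### The job

Return the ratchet turntable, with the small jug standing on it, to its start: lift the holding pawl and throw it right over so that it stays clear of the teeth, turn the wheel back (clockwise from above) by its upright knob until you feel its lug bear lightly on the rubber start stop, then lower the pawl fully home between the teeth. Be gentle: feel for the stop, never force the wheel against the pawl or the stop, keep the jug upright in the middle and leave everything else on the table where it is.

Things in the scene. Friction and masses are not known exactly. Their poses are not given: they have to be found in the camera images.
- turntable: fixed dark steel base of the indexing turntable. Origin on the table top (z = 0) on the vertical wheel axis; z up. Positions called 'base' below are in this frame, whose yaw varies. A post 26 x 16 mm at base (75, 149) mm, 66 mm tall, carries the pawl's hinge.
- wheel: aluminium disc, radius 140 mm, top 46 mm above the table, turning about the base's z axis; origin on that axis at table height. Turn = its yaw minus the base's, growing counter-clockwise from above: within 0.05 rad of 0 where the lug meets the stop. It starts at about 0.5 to 1.3 rad, so it must go back clockwise. Friction: about 3.5 N at the knob plus a little with speed; it stays where left.
- knob_top (a point): centre of the top of the wheel's only upright knob, a black round peg of 20 mm diameter, 46 to 112 mm above the table, 100 mm from the wheel axis. At wheel turn 0 it lies at -120 degrees in the base frame, base (-50, -87) mm.
- lug_face (a point): on the wheel: middle of the clockwise face of its lug, 12 mm wide, sticking 22 mm out of the rim at heights 31 to 45 mm. It must come to bear on the rubber buffer: the push needed at the knob then rises clearly above the wheel's friction (to some 8 N for a light 3 N on the buffer). When the arm pauses in mid-turn, the friction load on it fades towards zero and builds up again on the next push.
- stop: start stop on the base, just outside the rim: a fixed steel post 56 mm tall that carries, on its counter-clockwise side, a firm black rubber buffer (10 x 16 x 26 mm) on a short steel spindle. The buffer is set differently each time, up to 7 mm in or out along the rim (wheel turn -0.045 to 0.045 rad at contact), which no pose here tells: feel for it. Origin: the base's origin.
- stop_pad (a point): a fixed point: where the middle of the rubber buffer's face is at its middle setting, 152 mm from the axis at -37 degrees in the base frame, 38 mm above the table.
- pawl: steel holding pawl, 90 g; origin on its level hinge, at base (75, 130, 54) mm, axis along base y. Angle 0 (its z axis upright) = fully home, down between two teeth; it grows as the pawl is lifted, to 1.95 rad = thrown over, on its rest. By its weight it falls back below about 1.2 rad and stays over beyond 1.3; damped, it drops slowly. At the start it is down in or on the teeth (0 to 0.25 rad).
- pawl_tip (a point): middle of the underside of the pawl's tip, 10 mm thick, 12 mm wide, 75 mm from the hinge towards base -x. It drops between saw teeth standing on the rim (radius 122 to 140 mm, 14 mm high, 18 of them), whose steep faces stop the wheel turning clockwise. With the wheel against the stop the tip drops in freely; with the wheel 0.07 rad or more from turn 0 it may ride on a tooth and not go home.
- pawl_bar (a point): grip point on the pawl's round bar (12 mm diameter, 72 mm long, parallel to the hinge, sticking out from the tip away from the wheel), free all round. In the pawl's frame it is at (-75, 48, 16) mm: fully down at base (0, 178, 70) mm, thrown over at about base (118, 178, 118) mm. It moves on an arc about the hinge and can turn between the finger pads.
- small_jug: small buff stoneware jug, 80 mm across, 98 mm tall, standing loose in the middle of the wheel (its foot 46 mm above the table). Origin at the centre of its underside. It rides round with the wheel.
- eraser: white eraser 55 x 24 x 13 mm, lying right of the turntable; leave it.
- brush: brush 170 mm long lying left of the turntable; leave it.
- ink_jar: small amber jar, 40 mm across, 45 mm tall, beyond the turntable; leave it.
- pen_pot: green square pen pot, 85 mm tall with pens to 180 mm, at the right; leave it.
- pencil: pencil 150 mm long, 8 mm thick, lying further right of the turntable; leave it.
Not all that is in view belongs to the job. What is meant by the small_jug is not purple, and is the smaller of those in its own colour.

How it is judged:
By the outcome, as a careful person would: the job done as asked, in the order asked, and still so for the second after the job is handed in, with the robot touching nothing.
It also fails if it takes over 72 s, if anything falls off the work surface, if the arm or the gripper's body presses on something with over 40 N, if the wrist force passes 120 N, or if a joint passes its speed limit or range.

## Working session

There is one attempt and no reset: what is moved stays moved. The work goes in short steps, Python scripts to look and compute and a tool call to move; the robot and the scene stay as the last step left them, time stands still between calls to the robot, and variables do not carry over. Pictures are saved under pics/ and viewed, about 8 in all and at most 12, crops included, and the job is handed in when it is done.

Besides the shell and the picture viewer there is one more tool, called after "Request:" by a JSON object that holds its "op" and its "data". play_rows: Moves the arm, as the interface text tells. Its arguments: {"type":"object","properties":{"moves":{"type":"array","items":{"type":"object","properties":{"x":{"type":"number"},"y":{"type":"number"},"z":{"type":"number"},"rx":{"type":"number"},"ry":{"type":"number"},"rz":{"type":"number"},"gripper":{"type":"number"}}}},"force":{"type":"number"}},"required":["moves"]}

```bash
mkdir -p pics; ls; cat > h.py <<'E'
import numpy as np, cv2
from bench import env
from scipy.spatial.transform import Rotation as R
def rot(q): return R.from_quat([q[1],q[2],q[3],q[0]]).as_matrix()
def snap(n,f=None):
    im,d=env.snapshot(n)
    if f: cv2.imwrite('pics/'+f,im[:,:,::-1])
    return im,d
def to_world(n,px,depth):
    c=env.camera_info(n); K=np.array(c['K'],float)
    u=cv2.undistortPoints(np.array(px,float).reshape(-1,1,2),K,np.array(c['distortion'],float)).reshape(-1,2)
    P=np.c_[u,np.ones(len(u))]*np.asarray(depth,float).reshape(-1,1)
    return P@rot(c['orientation']).T+np.array(c['eye'])
def at_z(n,px,z):
    c=env.camera_info(n); e=np.array(c['eye']); p=to_world(n,px,np.ones(len(np.atleast_2d(px))))-e
    return e+p*((z-e[2])/p[:,2:3])
def proj(n,P):
    c=env.camera_info(n); r=rot(c['orientation']).T
    return cv2.projectPoints(np.array(P,float).reshape(-1,1,3),cv2.Rodrigues(r)[0],-r@np.array(c['eye']),np.array(c['K'],float),np.array(c['distortion'],float))[0].reshape(-1,2)
def mv(target,yaw=None):
    "units of tool shift to a world point"
    s=env.read_state(); return (rot(s['ee_rot']).T@(np.array(target)-s['eef_pos']))/0.04
E
python3 - <<'E'
from h import *
for n in('side','top'):
    im,d=snap(n,n+'0.png'); c=env.camera_info(n); print(n,c)
    for k in('turntable','wheel','knob_top','lug_face','stop','pawl_tip','pawl_bar','pawl','small_jug'):
        try:
            for r in env.cut_out(k,n)[:2]:
                m=r['mask']; dd=d[m]; dd=dd[dd>0]
                px=r['pixel']; 
                print(k,round(r['p'],2),np.round(px),m.sum(),np.round(to_world(n,[px],[np.median(dd)])[0],3) if len(dd) else '')
        except Exception as e: print(k,e)
s=env.read_state();print(s)
E
```

```text
pics
side {'K': array([[379.36950804,   0.        , 270.50502885],
       [  0.        , 379.36950804, 208.36804618],
       [  0.        ,   0.        ,   1.        ]]), 'distortion': array([-0.09007518,  0.        ,  0.        ,  0.        ,  0.        ]), 'eye': array([0.15618753, 0.57251772, 0.8757515 ]), 'orientation': array([ 0.09975964, -0.21860359,  0.89709409, -0.37078656])}
turntable 0.69 [219. 261.] 6412 [0.589 0.084 0.045]
wheel 0.79 [233. 259.] 5273 [0.56  0.06  0.042]
knob_top 0.58 [232. 260.] 5317 [0.562 0.064 0.04 ]
knob_top 0.34 [198. 281.] 318 [0.589 0.179 0.072]
lug_face 0.71 [227. 260.] 5525 [0.574 0.068 0.041]
pawl_tip 0.76 [196. 283.] 380 [0.591 0.183 0.064]
pawl_tip 0.22 [308. 149.] 985 [ 0.576 -0.483  0.056]
pawl_bar 0.53 [197. 282.] 255 [0.589 0.182 0.07 ]
pawl 0.55 [201. 280.] 303 [0.583 0.174 0.074]
small_jug 0.96 [293. 198.] 617 [ 0.514 -0.228  0.053]
small_jug 0.65 [226. 241.] 900 [0.577 0.058 0.108]
top {'K': array([[503.11755157,   0.        , 276.66900283],
       [  0.        , 503.11755157, 211.58684361],
       [  0.        ,   0.        ,   1.     
[... 890 characters left out ...]
 192.] 984 [0.582 0.03  0.119]
{'time_s': 1.0, 'joint_pos': array([-1.31641134e+00,  3.53001170e-01,  1.63339290e+00,  1.81985121e-05,
        1.15521228e+00, -2.41984822e-03]), 'qd': array([ 0.00121784,  0.00109107,  0.00023317, -0.00150856,  0.00119552,
       -0.00024697]), 'effort': array([-2.02967633e-03, -6.05185890e+01, -3.42440736e+01,  1.92729715e-06,
        9.93542126e-04, -1.20649977e-05]), 'eef_pos': array([ 0.15873876, -0.60450793,  0.23128328]), 'ee_rot': array([-7.83740004e-06,  9.91768200e-01,  1.28046233e-01,  7.39857848e-06]), 'force': array([-0.0248081 ,  0.03725638,  0.86853237]), 'ft_torque': array([ 0.01770906, -0.02802948,  0.01879528]), 'opening': 1.0034560564151336}
```

```bash
python3 - <<'E'
import cv2
t=cv2.imread('pics/top0.png');s=cv2.imread('pics/side0.png')
cv2.imwrite('pics/t0.png',cv2.resize(t[110:330,80:380],None,fx=2.6,fy=2.6,interpolation=3))
cv2.imwrite('pics/s0.png',cv2.resize(s[150:350,100:360],None,fx=3,fy=3,interpolation=3))
E
```

```text
(no output)
```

View pics/t0.png

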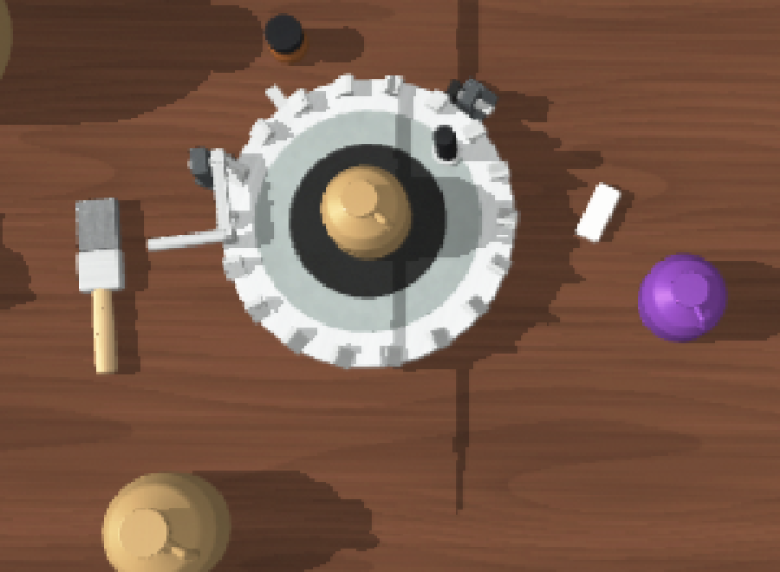

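View pics/s0.png

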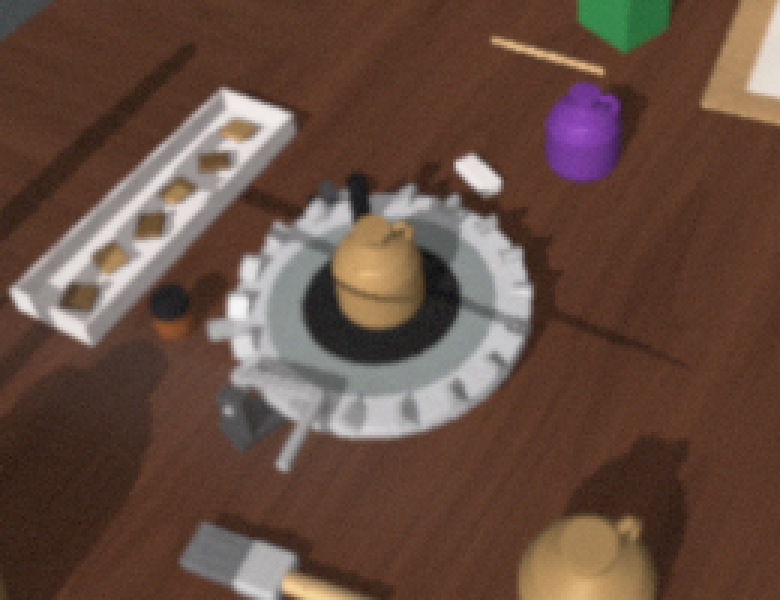

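The jugs: tan at crop (365,210) on the wheel, a larger tan one at (165,525), and a purple one at (683,298). The one on the wheel is the smaller tan jug, so it's the one meant. The pawl is on the left with its bar from (228,236) to (150,244). The knob is at (446,140), the stop at (470,98) and the lug at (275,97).

```bash
cat > fit.py <<'E'
from h import *
from scipy.optimize import minimize
def cloud(n,d):
    v,u=np.nonzero(d>0); return np.c_[u,v],to_world(n,np.c_[u,v],d[v,u])
if __name__=='__main__':
    P={}
    for n in('side','top'):
        im,d=env.snapshot(n); px,W=cloud(n,d); P[n]=W
        m=(np.hypot(W[:,0]-.55,W[:,1]-.04)<.19)&(W[:,2]>.028)&(W[:,2]<.075)
        Q=W[m]
        T=Q[(Q[:,2]>.036)]
        def f(c):
            r=np.hypot(T[:,0]-c[0],T[:,1]-c[1]); return -np.sum(1/(1+np.exp((r-.142)/.002)))+np.sum((r>.142)&(r<.15))*.0
        best=None
        # rim edge fit: outermost points by angle, robust
        c=np.array([.55,.04])
        for _ in range(15):
            a=np.arctan2(T[:,1]-c[1],T[:,0]-c[0]); r=np.hypot(T[:,0]-c[0],T[:,1]-c[1])
            E=[]
            for k in range(120):
                s=np.abs((a-(-np.pi+(k+.5)*np.pi/60)+np.pi)%(2*np.pi)-np.pi)<np.pi/120
                if s.sum()>2:
                    i=np.argmax(np.where(s,r,0)); E.append(T[i])
            E=np.array(E); g=lambda p:np.sum(np.minimum(np.abs(np.hypot(E[:,0]-p[0],E[:,1]-p[1])-.1395),.006))
            c=minimize(g,c,method='Nelder-Mead',options=dict(xatol=1e-5)).x
        print(n,'centre',c,g(c)/len(E))
        r=np.hypot(W[:,0]-c[0],W[:,1]-c[1]); 
        b=(r>.148)&(r<.23)&(W[:,2]>.062)&(W[:,2]<.085)&(W[:,1]>c[1]+.1)
        B=W[b]; print('bar/post pts',len(B)); 
        h=np.degrees(np.arctan2(W[:,1]-c[1],W[:,0]-c[0]))
        for nm,lo,hi in(('out>.146',.146,.172),):
            q=(r>lo)&(r<hi)&(W[:,2]>.03)&(W[:,2]<.09)
            H=np.histogram(h[q],bins=np.arange(-180,181,4)); print([(int(x),int(k)) for x,k in zip(H[1],H[0]) if k>2])
        k=(W[:,2]>.095)&(W[:,2]<.125)&(r>.08)&(r<.125); K=W[k]; print('knob',len(K),K.mean(0) if len(K) else '',np.degrees(np.arctan2(*(K.mean(0)[:2]-c)[::-1])) if len(K) else '')
        j=(r<.06)&(W[:,2]>.06); print('jug',W[j].mean(0),W[j][:,2].max())
        far=B[(np.hypot(*(B[:,:2]-c).T)>.15)]
        for p in far[::max(1,len(far)//25)]: print(np.round(p,3),end=' ')
        print()
E
python3 fit.py
```

```text
side centre [0.59006267 0.04306571] 0.0022024978912333145
bar/post pts 182
[(-44, 11), (-40, 16), (-36, 16), (-32, 10), (36, 29), (40, 3), (64, 5), (68, 38), (72, 52), (76, 43), (96, 20), (100, 22)]
knob 51 [ 0.65673739 -0.02721948  0.1069808 ] -46.510057595656534
jug [0.57835377 0.0550984  0.10844967] 0.14680724223120367
[0.647 0.184 0.074] [0.639 0.186 0.074] [0.637 0.187 0.067] [0.65  0.199 0.065] [0.648 0.202 0.066] [0.63  0.195 0.068] [0.639 0.201 0.066] [0.646 0.209 0.067] [0.63  0.2   0.066] [0.637 0.208 0.067] [0.637 0.209 0.063] [0.567 0.194 0.075] [0.562 0.19  0.069] [0.563 0.201 0.073] [0.558 0.199 0.07 ] [0.563 0.212 0.075] [0.56  0.213 0.075] [0.557 0.216 0.077] [0.554 0.217 0.074] [0.562 0.227 0.075] [0.558 0.229 0.076] [0.554 0.23  0.076] [0.552 0.229 0.072] [0.557 0.241 0.076] [0.556 0.241 0.072] 
top centre [0.59140983 0.04108888] 0.001881060490571956
bar/post pts 203
[(-48, 10), (-44, 21), (-40, 40), (-36, 22), (-32, 19), (32, 3), (36, 27), (64, 9), (68, 40), (72, 48), (76, 26), (96, 30), (100, 23)]
knob 65 [ 0.65773303 -0.03258284  0.11064973] -48.004774464386664
jug [0.58507868 0.03518631 0.11926871] 0.15018546794514376
[0.654 0.196 0.066] [0.651 0.182 0.071] [0.65  0.197 0.062] [0.645 0.202 0.071] [0.646 0.182 0.072] [0.644 0.193 0.066] [0.641 0.2   0.068] [0.639 0.208 0.064] [0.637 0.186 0.074] [0.637 0.193 0.066] [0.635 0.195 0.064] [0.631 0.194 0.069] [0.63  0.195 0.062] [0.571 0.195 0.07 ] [0.567 0.203 0.078] [0.564 0.229 0.078] [0.564 0.209 0.078] [0.566 0.194 0.074] [0.562 0.227 0.076] [0.563 0.21  0.074] [0.563 0.193 0.076] [0.559 0.228 0.078] [0.56  0.212 0.078] [0.561 0.196 0.071] [0.557 0.231 0.077] [0.558 0.216 0.071] [0.555 0.236 0.074] [0.555 0.219 0.074]
```

```bash
cat >> h.py <<'E'
C=np.array([.5905,.042]); YAW=np.radians(9.)
def b2w(x,y,z): c,s=np.cos(YAW),np.sin(YAW); return np.array([C[0]+c*x-s*y,C[1]+s*x+c*y,z])
def goal(pts,jaw=None):
    "pts world; jaw = world angle of jaw axis (mod pi) -> move rows, upright tool"
    s=env.read_state(); Rt=rot(s['ee_rot']); rz=None
    print('t',round(s['time_s'],2),'tcp',np.round(s['eef_pos'],4),'F',np.round(s['force'],2),'open',round(s['opening'],3),'j6',round(s['joint_pos'][5],2),'z',np.round(Rt[:,2],3))
    ty=np.arctan2(Rt[1,1],Rt[0,1])
    for i,p in enumerate(pts):
        u=Rt.T@(np.array(p)-s['eef_pos'])/.04
        r=''
        if jaw is not None:
            j=jaw[i] if np.ndim(jaw) else jaw
            dd=(j-ty+np.pi/2)%np.pi-np.pi/2; r='rz %.2f'%(-np.degrees(dd)/8)
        print('x %.3f y %.3f z %.3f'%tuple(u),r)
E
python3 -c "
from h import *
g=b2w(0,.178,.07);print(g)
goal([[g[0],g[1],.231],[.45,0,.231]],YAW)"
```

```text
[0.56265467 0.21780852 0.07      ]
t 1.1 tcp [ 0.1587 -0.6045  0.2313] F [0.36 0.83 0.  ] open 0.996 j6 -0.0 z [ 0. -0. -1.]
x 14.988 y -17.320 z 0.007 rz -10.54
x 10.881 y -12.768 z 0.007 rz -10.54
```

Request:
{"op": "play_rows", "data": {"moves": [{"x":1.25,"y":-1.45,"rz":-0.9,"gripper":0.2},{"x":2.5,"y":-2.9,"rz":-1.8,"gripper":0.2},{"x":3.75,"y":-4.3,"rz":-2.6,"gripper":0.2},{"x":5,"y":-5.8,"rz":-3.5,"gripper":0.2},{"x":6.2,"y":-7.2,"rz":-4.4,"gripper":0.2},{"x":7.5,"y":-8.7,"rz":-5.3,"gripper":0.2},{"x":8.7,"y":-10.1,"rz":-6.2,"gripper":0.2},{"x":10,"y":-11.5,"rz":-7,"gripper":0.2},{"x":11.2,"y":-13,"rz":-7.9,"gripper":0.2},{"x":12.5,"y":-14.4,"rz":-8.8,"gripper":0.2},{"x":13.7,"y":-15.9,"rz":-9.7,"gripper":0.2},{"x":15,"y":-17.3,"rz":-10.5,"gripper":0.2}]}}

```text
schema error: expected keys x, y, z, rx, ry, rz, gripper
```

```bash
python3 -c "
from h import *
g=b2w(0,.178,.07)
goal([[g[0],g[1],.231],[g[0],g[1],.13],[g[0],g[1],.051]],YAW)"
```

```text
t 1.1 tcp [ 0.1587 -0.6045  0.2313] F [0.36 0.83 0.  ] open 0.996 j6 -0.0 z [ 0. -0. -1.]
x 14.988 y -17.320 z 0.007 rz -10.54
x 14.988 y -17.320 z 2.532 rz -10.54
x 14.988 y -17.320 z 4.507 rz -10.54
```

All keys are required, so I'll send full rows.

Request:
{"op": "play_rows", "data": {"moves": [{"x":2.5,"y":-2.9,"z":0,"rx":0,"ry":0,"rz":-1.8,"gripper":0.2},{"x":5,"y":-5.8,"z":0,"rx":0,"ry":0,"rz":-3.5,"gripper":0.2},{"x":7.5,"y":-8.7,"z":0,"rx":0,"ry":0,"rz":-5.3,"gripper":0.2},{"x":10,"y":-11.5,"z":0,"rx":0,"ry":0,"rz":-7,"gripper":0.2},{"x":12.5,"y":-14.4,"z":0,"rx":0,"ry":0,"rz":-8.8,"gripper":0.2},{"x":15,"y":-17.3,"z":0,"rx":0,"ry":0,"rz":-10.5,"gripper":0.2},{"x":15,"y":-17.3,"z":0,"rx":0,"ry":0,"rz":-10.5,"gripper":0.2},{"x":15,"y":-17.3,"z":0,"rx":0,"ry":0,"rz":-10.5,"gripper":0.2},{"x":15,"y":-17.3,"z":0,"rx":0,"ry":0,"rz":-10.5,"gripper":0.2},{"x":15,"y":-17.3,"z":0,"rx":0,"ry":0,"rz":-10.5,"gripper":0.2},{"x":15,"y":-17.3,"z":0,"rx":0,"ry":0,"rz":-10.5,"gripper":0.2},{"x":15,"y":-17.3,"z":0,"rx":0,"ry":0,"rz":-10.5,"gripper":0.2}]}}

```text
time_s: 2.3
eef_pos: [0.4243, -0.0642, 0.2317]
ee_rot: [0.001, 0.651, 0.759, 0.0]
force: [0.9, -1.8, -0.0]
opening: 0.599
```

```bash
python3 -c "
from h import *
g=b2w(0,.178,.07)
goal([[g[0],g[1],.231],[g[0],g[1],.12],[g[0],g[1],.051]],YAW)"
```

```text
t 2.3 tcp [ 0.4243 -0.0642  0.2317] F [ 0.95 -1.8  -0.02] open 0.599 j6 -0.31 z [ 0.001 -0.    -1.   ]
x 6.443 y 4.488 z 0.020 rz -0.03
x 6.444 y 4.485 z 2.795 rz -0.03
x 6.445 y 4.483 z 4.520 rz -0.03
```

Request:
{"op": "play_rows", "data": {"moves": [{"x":6.45,"y":4.48,"z":0,"rx":0,"ry":0,"rz":0,"gripper":0.2},{"x":6.45,"y":4.48,"z":0,"rx":0,"ry":0,"rz":0,"gripper":0.2},{"x":6.45,"y":4.48,"z":0,"rx":0,"ry":0,"rz":0,"gripper":0.2},{"x":6.45,"y":4.48,"z":0,"rx":0,"ry":0,"rz":0,"gripper":0.2},{"x":6.45,"y":4.48,"z":0,"rx":0,"ry":0,"rz":0,"gripper":0.2},{"x":6.45,"y":4.48,"z":0,"rx":0,"ry":0,"rz":0,"gripper":0.2},{"x":6.45,"y":4.48,"z":0,"rx":0,"ry":0,"rz":0,"gripper":0.2},{"x":6.45,"y":4.48,"z":1.0,"rx":0,"ry":0,"rz":0,"gripper":0.2},{"x":6.45,"y":4.48,"z":2.0,"rx":0,"ry":0,"rz":0,"gripper":0.2},{"x":6.45,"y":4.48,"z":2.5,"rx":0,"ry":0,"rz":0,"gripper":0.2},{"x":6.45,"y":4.48,"z":2.5,"rx":0,"ry":0,"rz":0,"gripper":0.2}]}}

```text
time_s: 3.4
eef_pos: [0.5601, 0.2168, 0.1287]
ee_rot: [-0.001, 0.651, 0.759, -0.002]
force: [-0.5, -0.9, -0.6]
opening: 0.601
```

```bash
python3 -c "
from h import *
g=b2w(0,.178,.07)
goal([[g[0],g[1],.12],[g[0],g[1],.051]],YAW)
im,d=snap('side'); t,_=snap('top')
for n in ('side','top'): print(proj(n,[g]))
a=im[190:330,130:280]; b=t[130:260,100:250]
a=cv2.resize(a,None,fx=2.6,fy=2.6,interpolation=3);b=cv2.resize(b,(390,364),interpolation=3)
cv2.imwrite('pics/c1.png',np.hstack([a,b])[:,:,::-1])
"
```

```text
t 3.4 tcp [0.5601 0.2168 0.1287] F [-0.52 -0.87 -0.57] open 0.601 j6 0.22 z [-0.005 -0.003 -1.   ]
x 0.017 y 0.069 z 0.217 rz -0.03
x 0.020 y 0.078 z 1.942 rz -0.03
[[197.25575648 297.02605829]]
[[146.31850734 202.24849605]]
```

View pics/c1.png

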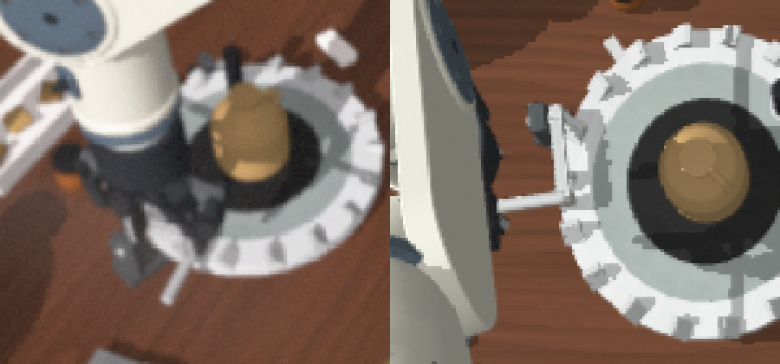

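The gripper straddles the bar, so I'll go down and close gently.

Request:
{"op": "play_rows", "data": {"force": 25, "moves": [{"x":0.02,"y":0.07,"z":0.5,"rx":0,"ry":0,"rz":0,"gripper":0.2},{"x":0.02,"y":0.07,"z":1.0,"rx":0,"ry":0,"rz":0,"gripper":0.2},{"x":0.02,"y":0.07,"z":1.5,"rx":0,"ry":0,"rz":0,"gripper":0.2},{"x":0.02,"y":0.07,"z":1.95,"rx":0,"ry":0,"rz":0,"gripper":0.2},{"x":0.02,"y":0.07,"z":1.95,"rx":0,"ry":0,"rz":0,"gripper":0.2},{"x":0.02,"y":0.07,"z":1.95,"rx":0,"ry":0,"rz":0,"gripper":-0.2},{"x":0.02,"y":0.07,"z":1.95,"rx":0,"ry":0,"rz":0,"gripper":-0.5},{"x":0.02,"y":0.07,"z":1.95,"rx":0,"ry":0,"rz":0,"gripper":-0.8},{"x":0.02,"y":0.07,"z":1.95,"rx":0,"ry":0,"rz":0,"gripper":-1},{"x":0.02,"y":0.07,"z":1.95,"rx":0,"ry":0,"rz":0,"gripper":-1},{"x":0.02,"y":0.07,"z":1.95,"rx":0,"ry":0,"rz":0,"gripper":-1}]}}

```text
time_s: 4.6
eef_pos: [0.5624, 0.2186, 0.0555]
ee_rot: [-0.001, 0.651, 0.759, -0.002]
force: [-12.4, -1.2, 12.7]
opening: 0.126
```

```bash
cat > arc.py <<'E'
from h import *
import sys
a0,a1,n=map(float,sys.argv[1:4])
# arc of grasp relative to present TCP, at present pawl angle a0
s=env.read_state(); th=lambda a:np.arctan2(16,-75)-a
r=np.hypot(75,16)/1000
P=[]
for a in np.linspace(a0,a1,int(n)+1)[1:]:
    dx=r*(np.cos(th(a))-np.cos(th(a0))); dz=r*(np.sin(th(a))-np.sin(th(a0)))
    P.append(s['eef_pos']+np.array([dx*np.cos(YAW),dx*np.sin(YAW),dz]))
goal(P,YAW)
E
python3 arc.py 0 1.95 18
```

```text
t 4.6 tcp [0.5624 0.2186 0.0555] F [-12.45  -1.22  12.72] open 0.126 j6 0.22 z [-0.004 -0.001 -1.   ]
x 0.000 y 0.053 z -0.201 rz -0.04
x 0.000 y 0.128 z -0.394 rz -0.04
x 0.001 y 0.223 z -0.579 rz -0.04
x 0.001 y 0.338 z -0.752 rz -0.04
x 0.002 y 0.471 z -0.911 rz -0.04
x 0.002 y 0.620 z -1.056 rz -0.04
x 0.003 y 0.784 z -1.183 rz -0.04
x 0.004 y 0.960 z -1.292 rz -0.04
x 0.005 y 1.148 z -1.381 rz -0.04
x 0.006 y 1.344 z -1.450 rz -0.04
x 0.007 y 1.546 z -1.497 rz -0.04
x 0.008 y 1.752 z -1.521 rz -0.04
x 0.009 y 1.960 z -1.524 rz -0.04
x 0.010 y 2.166 z -1.503 rz -0.04
x 0.011 y 2.370 z -1.461 rz -0.04
x 0.012 y 2.567 z -1.397 rz -0.04
x 0.013 y 2.756 z -1.312 rz -0.04
x 0.014 y 2.935 z -1.206 rz -0.04
```

Request:
{"op": "play_rows", "data": {"moves": [{"x":0,"y":0.02,"z":-0.1,"rx":0,"ry":0,"rz":0,"gripper":-1},{"x":0,"y":0.05,"z":-0.2,"rx":0,"ry":0,"rz":0,"gripper":-1},{"x":0,"y":0.13,"z":-0.39,"rx":0,"ry":0,"rz":0,"gripper":-1},{"x":0,"y":0.22,"z":-0.58,"rx":0,"ry":0,"rz":0,"gripper":-1},{"x":0,"y":0.34,"z":-0.75,"rx":0,"ry":0,"rz":0,"gripper":-1},{"x":0,"y":0.47,"z":-0.91,"rx":0,"ry":0,"rz":0,"gripper":-1},{"x":0,"y":0.62,"z":-1.06,"rx":0,"ry":0,"rz":0,"gripper":-1},{"x":0,"y":0.62,"z":-1.06,"rx":0,"ry":0,"rz":0,"gripper":-1}]}}

```text
time_s: 5.4
eef_pos: [0.5853, 0.2224, 0.0996]
ee_rot: [-0.003, 0.652, 0.759, -0.004]
force: [-15.7, 0.2, 13.7]
opening: 0.128
```

```bash
python3 arc.py 0.65 1.95 12
```

```text
t 5.4 tcp [0.5853 0.2224 0.0996] F [-15.69   0.24  13.72] open 0.128 j6 0.21 z [-0.009 -0.002 -1.   ]
x 0.001 y 0.163 z -0.128 rz -0.04
x 0.002 y 0.339 z -0.238 rz -0.04
x 0.003 y 0.527 z -0.328 rz -0.04
x 0.004 y 0.722 z -0.397 rz -0.04
x 0.005 y 0.924 z -0.445 rz -0.04
x 0.006 y 1.130 z -0.471 rz -0.04
x 0.007 y 1.338 z -0.474 rz -0.04
x 0.008 y 1.544 z -0.455 rz -0.04
x 0.009 y 1.748 z -0.413 rz -0.04
x 0.011 y 1.946 z -0.350 rz -0.04
x 0.012 y 2.135 z -0.266 rz -0.04
x 0.013 y 2.315 z -0.162 rz -0.04
```

```bash
python3 arc.py 0.61 1.89 11
```

```text
t 5.4 tcp [0.5853 0.2224 0.0996] F [-15.69   0.24  13.72] open 0.128 j6 0.21 z [-0.009 -0.002 -1.   ]
x 0.001 y 0.170 z -0.144 rz -0.04
x 0.002 y 0.356 z -0.267 rz -0.04
x 0.003 y 0.555 z -0.368 rz -0.04
x 0.004 y 0.764 z -0.445 rz -0.04
x 0.005 y 0.981 z -0.497 rz -0.04
x 0.006 y 1.203 z -0.523 rz -0.04
x 0.008 y 1.425 z -0.524 rz -0.04
x 0.009 y 1.647 z -0.499 rz -0.04
x 0.010 y 1.864 z -0.448 rz -0.04
x 0.011 y 2.074 z -0.373 rz -0.04
x 0.012 y 2.273 z -0.273 rz -0.04
```

Request:
{"op": "play_rows", "data": {"moves": [{"x":0,"y":0.17,"z":-0.144,"rx":0,"ry":0,"rz":0,"gripper":-1},{"x":0,"y":0.356,"z":-0.267,"rx":0,"ry":0,"rz":0,"gripper":-1},{"x":0,"y":0.555,"z":-0.368,"rx":0,"ry":0,"rz":0,"gripper":-1},{"x":0,"y":0.764,"z":-0.445,"rx":0,"ry":0,"rz":0,"gripper":-1},{"x":0,"y":0.98,"z":-0.497,"rx":0,"ry":0,"rz":0,"gripper":-1},{"x":0,"y":1.2,"z":-0.523,"rx":0,"ry":0,"rz":0,"gripper":-1},{"x":0,"y":1.2,"z":-0.523,"rx":0,"ry":0,"rz":0,"gripper":-1}]}}

```text
time_s: 6.1
eef_pos: [0.6346, 0.2302, 0.1202]
ee_rot: [-0.002, 0.652, 0.759, -0.003]
force: [-1.9, 2.0, 4.1]
opening: 0.126
```

```bash
python3 arc.py 1.31 1.89 5
```

```text
t 6.1 tcp [0.6346 0.2302 0.1202] F [-1.89  2.05  4.08] open 0.126 j6 0.19 z [-0.007 -0.001 -1.   ]
x 0.001 y 0.222 z -0.000 rz -0.04
x 0.003 y 0.443 z 0.026 rz -0.04
x 0.004 y 0.659 z 0.077 rz -0.04
x 0.005 y 0.868 z 0.153 rz -0.04
x 0.006 y 1.067 z 0.252 rz -0.04
```

Request:
{"op": "play_rows", "data": {"moves": [{"x":0,"y":0.22,"z":0,"rx":0,"ry":0,"rz":0,"gripper":-1},{"x":0,"y":0.44,"z":0.026,"rx":0,"ry":0,"rz":0,"gripper":-1},{"x":0,"y":0.66,"z":0.077,"rx":0,"ry":0,"rz":0,"gripper":-1},{"x":0,"y":0.87,"z":0.153,"rx":0,"ry":0,"rz":0,"gripper":-1},{"x":0,"y":1.07,"z":0.252,"rx":0,"ry":0,"rz":0,"gripper":-1},{"x":0,"y":1.07,"z":0.252,"rx":0,"ry":0,"rz":0,"gripper":-1},{"x":0,"y":1.07,"z":0.252,"rx":0,"ry":0,"rz":0,"gripper":-1}]}}

```text
time_s: 6.8
eef_pos: [0.6774, 0.237, 0.1097]
ee_rot: [-0.002, 0.652, 0.759, -0.002]
force: [0.6, 3.5, 0.5]
opening: 0.128
```

```bash
python3 arc.py 1.88 1.95 1; python3 -c "
from h import *
print(b2w(.118,.178,.099))"
```

```text
t 6.8 tcp [0.6774 0.237  0.1097] F [0.63 3.48 0.53] open 0.128 j6 0.18 z [-0.006 -0.001 -1.   ]
x 0.001 y 0.115 z 0.070 rz -0.04
[0.67920189 0.23626779 0.099     ]
```

Request:
{"op": "play_rows", "data": {"moves": [{"x":0,"y":0.03,"z":0.03,"rx":0,"ry":0,"rz":0,"gripper":-0.7},{"x":0,"y":0.03,"z":0.03,"rx":0,"ry":0,"rz":0,"gripper":-0.3},{"x":0,"y":0.03,"z":0.03,"rx":0,"ry":0,"rz":0,"gripper":0},{"x":0,"y":0.03,"z":0.03,"rx":0,"ry":0,"rz":0,"gripper":0},{"x":0,"y":0.03,"z":-0.5,"rx":0,"ry":0,"rz":0,"gripper":0},{"x":0,"y":0.03,"z":-1.2,"rx":0,"ry":0,"rz":0,"gripper":0},{"x":0,"y":0.03,"z":-2,"rx":0,"ry":0,"rz":0,"gripper":0},{"x":0,"y":0.03,"z":-3,"rx":0,"ry":0,"rz":0,"gripper":0},{"x":0,"y":0.03,"z":-3,"rx":0,"ry":0,"rz":0,"gripper":0}]}}

```text
time_s: 7.7
eef_pos: [0.6823, 0.2381, 0.2365]
ee_rot: [0.0, 0.652, 0.759, 0.002]
force: [1.2, -0.5, 0.8]
opening: 0.501
```

```bash
cat > knob.py <<'E'
from h import *
import sys
# args: z, angles(deg, world) of knob ...
z=float(sys.argv[1]); A=[np.radians(float(a)) for a in sys.argv[2:]]
goal([[C[0]+.1*np.cos(a),C[1]+.1*np.sin(a),z] for a in A],[a+np.pi/2 for a in A])
E
python3 knob.py .22 -47.3
```

```text
t 7.7 tcp [0.6823 0.2381 0.2365] F [ 1.22 -0.52  0.8 ] open 0.501 j6 0.18 z [ 0.003  0.002 -1.   ]
x -6.573 y -1.610 z 0.393 rz -4.25
```

Request:
{"op": "play_rows", "data": {"moves": [{"x":-1.1,"y":-0.3,"z":0,"rx":0,"ry":0,"rz":-0.7,"gripper":0},{"x":-2.2,"y":-0.5,"z":0,"rx":0,"ry":0,"rz":-1.4,"gripper":0},{"x":-3.3,"y":-0.8,"z":0,"rx":0,"ry":0,"rz":-2.1,"gripper":0},{"x":-4.4,"y":-1.1,"z":0,"rx":0,"ry":0,"rz":-2.8,"gripper":0},{"x":-5.5,"y":-1.35,"z":0,"rx":0,"ry":0,"rz":-3.5,"gripper":0},{"x":-6.57,"y":-1.61,"z":0,"rx":0,"ry":0,"rz":-4.25,"gripper":0},{"x":-6.57,"y":-1.61,"z":0.2,"rx":0,"ry":0,"rz":-4.25,"gripper":0},{"x":-6.57,"y":-1.61,"z":0.4,"rx":0,"ry":0,"rz":-4.25,"gripper":0},{"x":-6.57,"y":-1.61,"z":0.4,"rx":0,"ry":0,"rz":-4.25,"gripper":0},{"x":-6.57,"y":-1.61,"z":0.4,"rx":0,"ry":0,"rz":-4.25,"gripper":0}]}}

```text
time_s: 8.7
eef_pos: [0.6582, -0.03, 0.2192]
ee_rot: [0.0, 0.401, 0.916, 0.002]
force: [0.2, 0.2, 0.2]
opening: 0.501
```

```bash
python3 knob.py .085 -47.3; python3 -c "
from h import *
im,d=snap('side'); t,_=snap('top')
g=[C[0]+.1*np.cos(np.radians(-47.3)),C[1]+.1*np.sin(np.radians(-47.3)),.112]
for n,I in (('side',im),('top',t)):
  p=proj(n,[g])[0];print(n,p)
  cv2.circle(I,tuple(int(round(v)) for v in p),2,(255,0,0),-1)
a=im[150:330,130:310]; b=t[110:290,120:300]
cv2.imwrite('pics/c2.png',np.hstack([cv2.resize(v,(395,395),interpolation=3) for v in(a,b)])[:,:,::-1])
"
```

```text
t 8.7 tcp [ 0.6582 -0.03    0.2192] F [0.19 0.18 0.23] open 0.501 j6 -0.8 z [ 0.002  0.003 -1.   ]
x -0.032 y -0.034 z 3.355 rz 0.00
side [218.27804688 208.86017665]
top [249.92116064 161.87030265]
```

View pics/c2.png

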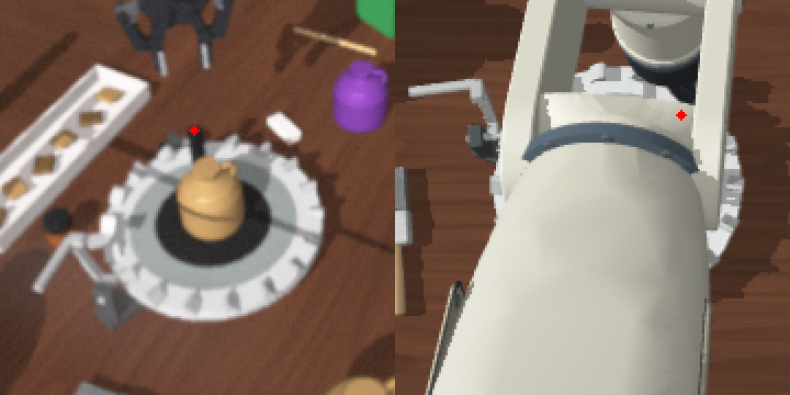

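Request:
{"op": "play_rows", "data": {"force": 20, "moves": [{"x":-0.03,"y":-0.03,"z":0.8,"rx":0,"ry":0,"rz":0,"gripper":0},{"x":-0.03,"y":-0.03,"z":1.6,"rx":0,"ry":0,"rz":0,"gripper":0},{"x":-0.03,"y":-0.03,"z":2.2,"rx":0,"ry":0,"rz":0,"gripper":0},{"x":-0.03,"y":-0.03,"z":2.7,"rx":0,"ry":0,"rz":0,"gripper":0},{"x":-0.03,"y":-0.03,"z":3.2,"rx":0,"ry":0,"rz":0,"gripper":0},{"x":-0.03,"y":-0.03,"z":3.45,"rx":0,"ry":0,"rz":0,"gripper":0},{"x":-0.03,"y":-0.03,"z":3.45,"rx":0,"ry":0,"rz":0,"gripper":-0.15},{"x":-0.03,"y":-0.03,"z":3.45,"rx":0,"ry":0,"rz":0,"gripper":-0.3},{"x":-0.03,"y":-0.03,"z":3.45,"rx":0,"ry":0,"rz":0,"gripper":-0.35},{"x":-0.03,"y":-0.03,"z":3.45,"rx":0,"ry":0,"rz":0,"gripper":-0.35}]}}

```text
time_s: 9.8
eef_pos: [0.6596, -0.0315, 0.083]
ee_rot: [0.002, 0.401, 0.916, 0.002]
force: [0.2, -0.4, -0.0]
opening: 0.323
```

```bash
python3 knob.py .081 -50 -54 -58 -62 -66 -70 -74 -78 -82 -86 -90 -94; python3 -c "
from h import *
im,d=snap('side');cv2.imwrite('pics/c3.png',cv2.resize(im[140:330,120:320],None,fx=3,fy=3,interpolation=3)[:,:,::-1])"
```

```text
t 9.8 tcp [ 0.6596 -0.0315  0.083 ] F [ 0.19 -0.39 -0.03] open 0.323 j6 -0.8 z [ 0.005  0.002 -1.   ]
x 0.025 y -0.142 z 0.049 rz 0.34
x 0.039 y -0.316 z 0.048 rz 0.84
x 0.066 y -0.489 z 0.047 rz 1.34
x 0.104 y -0.659 z 0.046 rz 1.84
x 0.154 y -0.826 z 0.045 rz 2.34
x 0.216 y -0.989 z 0.044 rz 2.84
x 0.289 y -1.148 z 0.043 rz 3.34
x 0.373 y -1.301 z 0.042 rz 3.84
x 0.467 y -1.448 z 0.041 rz 4.34
x 0.572 y -1.587 z 0.040 rz 4.84
x 0.686 y -1.720 z 0.040 rz 5.34
x 0.808 y -1.844 z 0.039 rz 5.84
```

View pics/c3.png

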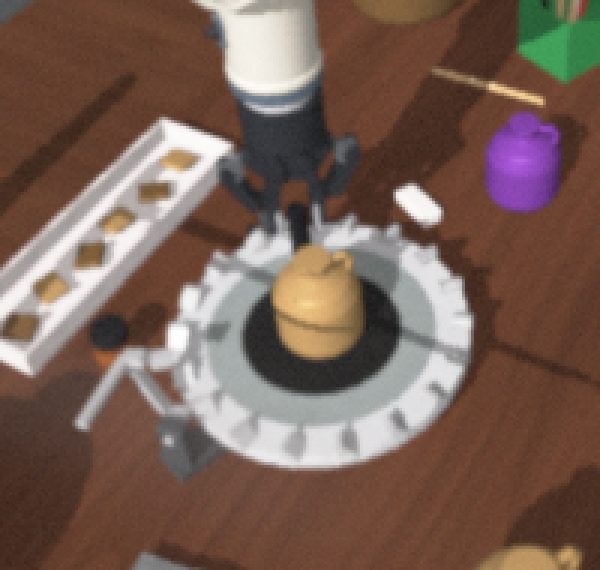

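Request:
{"op": "play_rows", "data": {"moves": [{"x":0.025,"y":-0.05,"z":0.04,"rx":0,"ry":0,"rz":0.2,"gripper":-0.35},{"x":0.025,"y":-0.1,"z":0.04,"rx":0,"ry":0,"rz":0.34,"gripper":-0.35},{"x":0.03,"y":-0.19,"z":0.04,"rx":0,"ry":0,"rz":0.5,"gripper":-0.35},{"x":0.04,"y":-0.316,"z":0.04,"rx":0,"ry":0,"rz":0.84,"gripper":-0.35},{"x":0.05,"y":-0.4,"z":0.04,"rx":0,"ry":0,"rz":1.09,"gripper":-0.35},{"x":0.066,"y":-0.489,"z":0.04,"rx":0,"ry":0,"rz":1.34,"gripper":-0.35},{"x":0.085,"y":-0.575,"z":0.04,"rx":0,"ry":0,"rz":1.59,"gripper":-0.35},{"x":0.104,"y":-0.659,"z":0.04,"rx":0,"ry":0,"rz":1.84,"gripper":-0.35},{"x":0.129,"y":-0.743,"z":0.04,"rx":0,"ry":0,"rz":2.09,"gripper":-0.35},{"x":0.154,"y":-0.826,"z":0.04,"rx":0,"ry":0,"rz":2.34,"gripper":-0.35},{"x":0.185,"y":-0.908,"z":0.04,"rx":0,"ry":0,"rz":2.59,"gripper":-0.35},{"x":0.216,"y":-0.989,"z":0.04,"rx":0,"ry":0,"rz":2.84,"gripper":-0.35}]}}

```text
time_s: 11.05
eef_pos: [0.625, -0.0518, 0.0814]
ee_rot: [0.002, 0.575, 0.818, 0.003]
force: [2.6, 3.1, 0.6]
opening: 0.324
```

```bash
cat >> knob.py <<'E'
s=env.read_state(); p=s['eef_pos'][:2]-C; a=np.arctan2(p[1],p[0]); t=np.array([np.sin(a),-np.cos(a)])
print('tool ang %.2f r %.4f  push %.2f radial %.2f'%(np.degrees(a),np.hypot(*p),-s['force'][:2]@t,-s['force'][:2]@p/np.hypot(*p)))
E
python3 knob.py .081 -72 -75 -78 -81 -84 -87 -90 -92 -94 -96 -97 -98
```

```text
t 11.05 tcp [ 0.625  -0.0518  0.0814] F [2.65 3.1  0.61] open 0.324 j6 -0.44 z [ 0.006  0.003 -1.   ]
x -0.000 y -0.095 z 0.008 rz 0.23
x 0.007 y -0.226 z 0.007 rz 0.61
x 0.022 y -0.356 z 0.006 rz 0.98
x 0.043 y -0.485 z 0.006 rz 1.36
x 0.071 y -0.613 z 0.005 rz 1.73
x 0.106 y -0.739 z 0.004 rz 2.11
x 0.147 y -0.863 z 0.003 rz 2.48
x 0.178 y -0.945 z 0.003 rz 2.73
x 0.212 y -1.025 z 0.002 rz 2.98
x 0.249 y -1.104 z 0.002 rz 3.23
x 0.268 y -1.144 z 0.001 rz 3.36
x 0.288 y -1.182 z 0.001 rz 3.48
tool ang -69.82 r 0.0999  push 3.55 radial 2.00
```

Request:
{"op": "play_rows", "data": {"moves": [{"x":0,"y":-0.095,"z":0.005,"rx":0,"ry":0,"rz":0.23,"gripper":-0.35},{"x":0.007,"y":-0.2,"z":0.005,"rx":0,"ry":0,"rz":0.55,"gripper":-0.35},{"x":0.015,"y":-0.3,"z":0.005,"rx":0,"ry":0,"rz":0.8,"gripper":-0.35},{"x":0.028,"y":-0.4,"z":0.005,"rx":0,"ry":0,"rz":1.1,"gripper":-0.35},{"x":0.045,"y":-0.5,"z":0.005,"rx":0,"ry":0,"rz":1.4,"gripper":-0.35},{"x":0.071,"y":-0.613,"z":0.005,"rx":0,"ry":0,"rz":1.73,"gripper":-0.35},{"x":0.106,"y":-0.739,"z":0.004,"rx":0,"ry":0,"rz":2.11,"gripper":-0.35},{"x":0.147,"y":-0.863,"z":0.003,"rx":0,"ry":0,"rz":2.48,"gripper":-0.35},{"x":0.178,"y":-0.945,"z":0.003,"rx":0,"ry":0,"rz":2.73,"gripper":-0.35},{"x":0.212,"y":-1.025,"z":0.002,"rx":0,"ry":0,"rz":2.98,"gripper":-0.35},{"x":0.249,"y":-1.104,"z":0.002,"rx":0,"ry":0,"rz":3.23,"gripper":-0.35},{"x":0.288,"y":-1.182,"z":0.001,"rx":0,"ry":0,"rz":3.48,"gripper":-0.35}]}}

```text
time_s: 12.25
eef_pos: [0.5774, -0.0571, 0.0814]
ee_rot: [0.002, 0.755, 0.655, 0.004]
force: [3.0, 1.6, -0.6]
opening: 0.323
```

```bash
python3 knob.py .081 -99 -100 -101 -102 -103 -104 -105 -106
python3 - <<'E'
from h import *
im,d=snap('side')
from fit import cloud
px,W=cloud('side',d); rel=W[:,:2]-C; r=np.hypot(*rel.T); a=np.degrees(np.arctan2(rel[:,1],rel[:,0]))
for lo,hi in((.146,.165),(.148,.162)):
    q=(r>lo)&(r<hi)&(W[:,2]>.03)&(W[:,2]<.07); H=np.histogram(a[q],bins=np.arange(-80,60,2)); print([(int(x),int(k)) for x,k in zip(H[1],H[0]) if k>0])
cv2.imwrite('pics/c4.png',cv2.resize(im[150:300,150:310],None,fx=4,fy=4,interpolation=3)[:,:,::-1])
E
```

```text
t 12.25 tcp [ 0.5774 -0.0571  0.0814] F [ 3.02  1.55 -0.61] open 0.323 j6 0.04 z [ 0.008  0.003 -1.   ]
x 0.000 y -0.064 z 0.010 rz 0.11
x 0.001 y -0.108 z 0.010 rz 0.23
x 0.003 y -0.151 z 0.009 rz 0.36
x 0.006 y -0.195 z 0.009 rz 0.48
x 0.009 y -0.238 z 0.009 rz 0.61
x 0.013 y -0.282 z 0.008 rz 0.73
x 0.018 y -0.325 z 0.008 rz 0.86
x 0.024 y -0.369 z 0.008 rz 0.98
tool ang -97.53 r 0.1000  push 2.79 radial 1.93
[(-46, 5), (-44, 6), (-40, 5), (-38, 6), (-36, 14), (-34, 3), (-32, 7), (-30, 10), (-14, 5), (-12, 6), (-10, 11), (-8, 1)]
[(-46, 4), (-44, 5), (-40, 4), (-38, 5), (-36, 10), (-34, 3), (-32, 5), (-30, 9), (-14, 4), (-12, 4), (-10, 11), (-8, 1)]
```

View pics/c4.png

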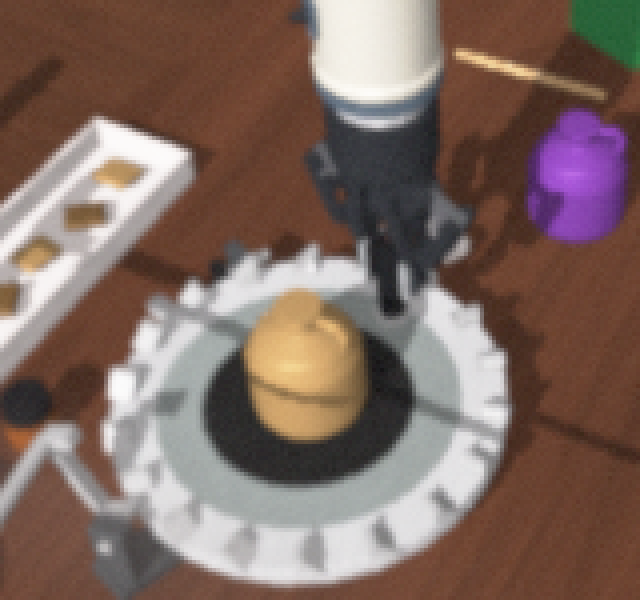

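Request:
{"op": "play_rows", "data": {"moves": [{"x":0,"y":-0.05,"z":0.008,"rx":0,"ry":0,"rz":0.1,"gripper":-0.35},{"x":0.001,"y":-0.09,"z":0.008,"rx":0,"ry":0,"rz":0.2,"gripper":-0.35},{"x":0.002,"y":-0.13,"z":0.008,"rx":0,"ry":0,"rz":0.3,"gripper":-0.35},{"x":0.004,"y":-0.17,"z":0.008,"rx":0,"ry":0,"rz":0.42,"gripper":-0.35},{"x":0.007,"y":-0.21,"z":0.008,"rx":0,"ry":0,"rz":0.54,"gripper":-0.35},{"x":0.01,"y":-0.25,"z":0.008,"rx":0,"ry":0,"rz":0.65,"gripper":-0.35},{"x":0.014,"y":-0.29,"z":0.008,"rx":0,"ry":0,"rz":0.76,"gripper":-0.35},{"x":0.018,"y":-0.325,"z":0.008,"rx":0,"ry":0,"rz":0.86,"gripper":-0.35}]}}

```text
time_s: 13.1
eef_pos: [0.5637, -0.0546, 0.0809]
ee_rot: [0.001, 0.794, 0.607, 0.004]
force: [3.1, -1.0, 2.8]
opening: 0.321
```

```bash
python3 knob.py .081 -105.5 -106 -106.5 -107 -107.5 -108 -109
```

```text
t 13.1 tcp [ 0.5637 -0.0546  0.0809] F [ 3.09 -1.02  2.76] open 0.321 j6 0.16 z [ 0.007  0.003 -1.   ]
x 0.007 y -0.001 z -0.001 rz 0.04
x 0.007 y -0.022 z -0.001 rz 0.10
x 0.008 y -0.044 z -0.002 rz 0.16
x 0.008 y -0.066 z -0.002 rz 0.23
x 0.009 y -0.088 z -0.002 rz 0.29
x 0.010 y -0.110 z -0.002 rz 0.35
x 0.013 y -0.153 z -0.002 rz 0.48
tool ang -105.49 r 0.1003  push 3.25 radial -0.16
```

Request:
{"op": "play_rows", "data": {"moves": [{"x":0.007,"y":-0.02,"z":0,"rx":0,"ry":0,"rz":0.08,"gripper":-0.35},{"x":0.007,"y":-0.04,"z":0,"rx":0,"ry":0,"rz":0.15,"gripper":-0.35},{"x":0.008,"y":-0.06,"z":0,"rx":0,"ry":0,"rz":0.21,"gripper":-0.35},{"x":0.009,"y":-0.08,"z":0,"rx":0,"ry":0,"rz":0.27,"gripper":-0.35},{"x":0.01,"y":-0.1,"z":0,"rx":0,"ry":0,"rz":0.33,"gripper":-0.35}]}}

```text
time_s: 13.6
eef_pos: [0.5599, -0.0533, 0.0809]
ee_rot: [0.001, 0.808, 0.589, 0.004]
force: [3.0, -2.7, 2.7]
opening: 0.325
```

```bash
python3 knob.py .081 -108 -108.5 -109 -109.5 -110 -111; python3 - <<'E'
from h import *
from fit import cloud
im,d=snap('side')
px,W=cloud('side',d); rel=W[:,:2]-C; r=np.hypot(*rel.T); a=np.degrees(np.arctan2(rel[:,1],rel[:,0]))
q=(r>.146)&(r<.165)&(W[:,2]>.03)&(W[:,2]<.07); H=np.histogram(a[q],bins=np.arange(-80,60,1)); print([(int(x),int(k)) for x,k in zip(H[1],H[0]) if k>0])
E
```

```text
t 13.6 tcp [ 0.5599 -0.0533  0.0809] F [ 3.05 -2.69  2.72] open 0.325 j6 0.21 z [ 0.007  0.003 -1.   ]
x 0.002 y -0.009 z -0.002 rz 0.02
x 0.002 y -0.031 z -0.002 rz 0.08
x 0.002 y -0.053 z -0.002 rz 0.14
x 0.003 y -0.074 z -0.002 rz 0.20
x 0.003 y -0.096 z -0.002 rz 0.27
x 0.005 y -0.140 z -0.003 rz 0.39
tool ang -107.79 r 0.1001  push 3.72 radial -1.63
[(-46, 1), (-45, 4), (-44, 2), (-43, 4), (-42, 3), (-41, 1), (-40, 3), (-39, 4), (-38, 4), (-37, 6), (-36, 7), (-35, 8), (-34, 2), (-32, 2), (-31, 2), (-30, 2), (-29, 4), (-23, 3), (-22, 3), (-21, 3), (-20, 6), (-19, 6)]
```

Request:
{"op": "play_rows", "data": {"moves": [{"x":0.002,"y":-0.02,"z":0,"rx":0,"ry":0,"rz":0.05,"gripper":-0.35},{"x":0.002,"y":-0.04,"z":0,"rx":0,"ry":0,"rz":0.1,"gripper":-0.35},{"x":0.002,"y":-0.06,"z":0,"rx":0,"ry":0,"rz":0.16,"gripper":-0.35},{"x":0.003,"y":-0.08,"z":0,"rx":0,"ry":0,"rz":0.22,"gripper":-0.35},{"x":0.003,"y":-0.09,"z":0,"rx":0,"ry":0,"rz":0.25,"gripper":-0.35}]}}

```text
time_s: 14.15
eef_pos: [0.5562, -0.0519, 0.0809]
ee_rot: [0.001, 0.819, 0.574, 0.004]
force: [3.7, -1.7, 2.6]
opening: 0.326
```

```bash
python3 knob.py .081 -110 -110.5 -111 -111.5 -112 -112.5
```

```text
t 14.15 tcp [ 0.5562 -0.0519  0.0809] F [ 3.68 -1.69  2.56] open 0.326 j6 0.25 z [ 0.007  0.003 -1.   ]
x 0.000 y 0.002 z -0.004 rz 0.01
x 0.000 y -0.020 z -0.004 rz 0.07
x 0.000 y -0.041 z -0.004 rz 0.13
x 0.001 y -0.063 z -0.004 rz 0.20
x 0.002 y -0.085 z -0.004 rz 0.26
x 0.003 y -0.107 z -0.004 rz 0.32
tool ang -110.05 r 0.1000  push 4.04 radial -0.33
```

Now 1° steps.

Request:
{"op": "play_rows", "data": {"moves": [{"x":0,"y":-0.01,"z":0,"rx":0,"ry":0,"rz":0.03,"gripper":-0.35},{"x":0,"y":-0.02,"z":0,"rx":0,"ry":0,"rz":0.07,"gripper":-0.35},{"x":0,"y":-0.03,"z":0,"rx":0,"ry":0,"rz":0.1,"gripper":-0.35},{"x":0,"y":-0.04,"z":0,"rx":0,"ry":0,"rz":0.13,"gripper":-0.35}]}}

```text
time_s: 14.55
eef_pos: [0.5547, -0.0514, 0.0808]
ee_rot: [0.001, 0.824, 0.567, 0.004]
force: [2.6, -1.4, 2.3]
opening: 0.324
```

```bash
python3 knob.py .081 -111.5 -112
```

```text
t 14.55 tcp [ 0.5547 -0.0514  0.0808] F [ 2.56 -1.43  2.28] open 0.324 j6 0.27 z [ 0.007  0.003 -1.   ]
x -0.000 y -0.023 z -0.004 rz 0.06
x 0.000 y -0.045 z -0.004 rz 0.13
tool ang -110.97 r 0.1000  push 2.90 radial -0.42
```

Request:
{"op": "play_rows", "data": {"moves": [{"x":0,"y":-0.01,"z":0,"rx":0,"ry":0,"rz":0.03,"gripper":-0.35},{"x":0,"y":-0.02,"z":0,"rx":0,"ry":0,"rz":0.07,"gripper":-0.35},{"x":0,"y":-0.025,"z":0,"rx":0,"ry":0,"rz":0.08,"gripper":-0.35}]}}

```text
time_s: 14.85
eef_pos: [0.5537, -0.0509, 0.0808]
ee_rot: [0.001, 0.827, 0.562, 0.004]
force: [3.6, -1.1, 2.3]
opening: 0.327
```

```bash
python3 knob.py .081 -112 -112.5
```

```text
t 14.85 tcp [ 0.5537 -0.0509  0.0808] F [ 3.55 -1.05  2.35] open 0.327 j6 0.28 z [ 0.007  0.003 -1.   ]
x -0.002 y -0.018 z -0.004 rz 0.04
x -0.001 y -0.040 z -0.004 rz 0.11
tool ang -111.58 r 0.0999  push 3.69 radial 0.33
```

Request:
{"op": "play_rows", "data": {"moves": [{"x":0,"y":-0.01,"z":0,"rx":0,"ry":0,"rz":0.03,"gripper":-0.35},{"x":0,"y":-0.02,"z":0,"rx":0,"ry":0,"rz":0.07,"gripper":-0.35},{"x":0,"y":-0.025,"z":0,"rx":0,"ry":0,"rz":0.08,"gripper":-0.35}]}}

```text
time_s: 15.15
eef_pos: [0.5528, -0.0505, 0.0809]
ee_rot: [0.001, 0.831, 0.557, 0.004]
force: [2.5, -0.6, 2.2]
opening: 0.326
```

```bash
python3 knob.py .081 -112.5 -113
```

```text
t 15.15 tcp [ 0.5528 -0.0505  0.0809] F [ 2.49 -0.6   2.23] open 0.326 j6 0.29 z [ 0.007  0.003 -1.   ]
x -0.003 y -0.015 z -0.004 rz 0.02
x -0.003 y -0.036 z -0.004 rz 0.09
tool ang -112.17 r 0.0999  push 2.53 radial 0.38
```

Request:
{"op": "play_rows", "data": {"moves": [{"x":0,"y":-0.01,"z":0,"rx":0,"ry":0,"rz":0.03,"gripper":-0.35},{"x":0,"y":-0.02,"z":0,"rx":0,"ry":0,"rz":0.07,"gripper":-0.35}]}}

```text
time_s: 15.35
eef_pos: [0.552, -0.0502, 0.0808]
ee_rot: [0.001, 0.833, 0.553, 0.004]
force: [3.6, -1.0, 3.2]
opening: 0.327
```

```bash
python3 knob.py .081 -113 -113.5
```

```text
t 15.35 tcp [ 0.552  -0.0502  0.0808] F [ 3.64 -1.05  3.2 ] open 0.327 j6 0.3 z [ 0.007  0.003 -1.   ]
x -0.003 y -0.014 z -0.004 rz 0.01
x -0.003 y -0.036 z -0.004 rz 0.08
tool ang -112.67 r 0.0999  push 3.76 radial 0.44
```

Request:
{"op": "play_rows", "data": {"moves": [{"x":0,"y":-0.01,"z":0,"rx":0,"ry":0,"rz":0.03,"gripper":-0.35},{"x":0,"y":-0.02,"z":0,"rx":0,"ry":0,"rz":0.05,"gripper":-0.35}]}}

```text
time_s: 15.55
eef_pos: [0.5515, -0.0499, 0.0809]
ee_rot: [0.001, 0.835, 0.55, 0.004]
force: [5.3, -3.0, 0.5]
opening: 0.324
```

```bash
python3 knob.py .081 -113 -113.5;  python3 - <<'E'
from h import *
from fit import cloud
im,d=snap('side')
px,W=cloud('side',d); rel=W[:,:2]-C; r=np.hypot(*rel.T); a=np.degrees(np.arctan2(rel[:,1],rel[:,0]))
q=(r>.146)&(r<.165)&(W[:,2]>.03)&(W[:,2]<.07); H=np.histogram(a[q],bins=np.arange(-80,60,1)); print([(int(x),int(k)) for x,k in zip(H[1],H[0]) if k>0])
E
```

```text
t 15.55 tcp [ 0.5515 -0.0499  0.0809] F [ 5.32 -3.01  0.51] open 0.324 j6 0.31 z [ 0.008  0.003 -1.   ]
x -0.004 y -0.002 z -0.003 rz -0.04
x -0.004 y -0.023 z -0.003 rz 0.02
tool ang -112.96 r 0.0998  push 6.07 radial -0.70
[(-46, 1), (-45, 3), (-44, 2), (-43, 4), (-42, 3), (-41, 1), (-40, 4), (-39, 3), (-38, 4), (-37, 3), (-36, 3), (-35, 7), (-32, 2), (-31, 2), (-30, 3), (-29, 6), (-28, 4), (-27, 4), (-26, 4), (-25, 5), (-24, 4)]
```

Request:
{"op": "play_rows", "data": {"moves": [{"x":0,"y":-0.01,"z":0,"rx":0,"ry":0,"rz":0.03,"gripper":-0.35},{"x":0,"y":-0.02,"z":0,"rx":0,"ry":0,"rz":0.05,"gripper":-0.35}]}}

```text
time_s: 15.8
eef_pos: [0.5516, -0.0498, 0.0809]
ee_rot: [0.002, 0.837, 0.547, 0.005]
force: [7.4, -2.8, -1.7]
opening: 0.326
```

```bash
python3 knob.py .081 -113 -113.5
```

```text
t 15.8 tcp [ 0.5516 -0.0498  0.0809] F [ 7.43 -2.82 -1.67] open 0.326 j6 0.32 z [ 0.009  0.002 -1.   ]
x -0.008 y -0.001 z -0.002 rz -0.09
x -0.008 y -0.023 z -0.002 rz -0.03
tool ang -112.97 r 0.0997  push 7.94 radial 0.30
```

Firm contact: the push rose to 7.9 N with no further motion, and the lug sits against the buffer in depth. Releasing now.

Request:
{"op": "play_rows", "data": {"moves": [{"x":0,"y":0.02,"z":0,"rx":0,"ry":0,"rz":0,"gripper":-0.2},{"x":0,"y":0.06,"z":0,"rx":0,"ry":0,"rz":0,"gripper":0},{"x":0,"y":0.09,"z":0,"rx":0,"ry":0,"rz":0,"gripper":0},{"x":0,"y":0.09,"z":0,"rx":0,"ry":0,"rz":0,"gripper":0},{"x":0,"y":0.09,"z":-0.5,"rx":0,"ry":0,"rz":0,"gripper":0},{"x":0,"y":0.09,"z":-1.3,"rx":0,"ry":0,"rz":0,"gripper":0},{"x":0,"y":0.09,"z":-2.3,"rx":0,"ry":0,"rz":0,"gripper":0},{"x":0,"y":0.09,"z":-3.3,"rx":0,"ry":0,"rz":0,"gripper":0},{"x":0,"y":0.09,"z":-4,"rx":0,"ry":0,"rz":0,"gripper":0},{"x":0,"y":0.09,"z":-4,"rx":0,"ry":0,"rz":0,"gripper":0}]}}

```text
time_s: 16.8
eef_pos: [0.5554, -0.0518, 0.2452]
ee_rot: [0.004, 0.837, 0.547, 0.007]
force: [0.4, 0.4, -0.2]
opening: 0.503
```

```bash
python3 - <<'E'
from h import *
from fit import cloud
goal([[.655,.235,.235],[.681,.237,.235]],YAW)
im,d=snap('side')
px,W=cloud('side',d); rel=W[:,:2]-C; r=np.hypot(*rel.T); a=np.degrees(np.arctan2(rel[:,1],rel[:,0]))
q=(r>.146)&(r<.165)&(W[:,2]>.03)&(W[:,2]<.07); H=np.histogram(a[q],bins=np.arange(-80,60,1)); print([(int(x),int(k)) for x,k in zip(H[1],H[0]) if k>0])
b=rel@np.array([[np.cos(YAW),-np.sin(YAW)],[np.sin(YAW),np.cos(YAW)]])
q=(b[:,0]>.09)&(b[:,0]<.15)&(b[:,1]>.15)&(b[:,1]<.23)&(W[:,2]>.09)&(W[:,2]<.15)
B=np.c_[b,W[:,2]][q];print('bar base',np.round(B.mean(0),4),len(B),B[:,0].min(),B[:,0].max(),B[:,2].max(),B[:,1].max())
k=(W[:,2]>.095)&(W[:,2]<.125)&(r>.08)&(r<.125); print('knob',np.round(np.degrees(np.arctan2(*(W[k].mean(0)[:2]-C)[::-1])),1))
E
```

```text
t 16.8 tcp [ 0.5554 -0.0518  0.2452] F [ 0.43  0.38 -0.22] open 0.503 j6 0.31 z [ 0.016  0.002 -1.   ]
x 7.564 y -0.610 z 0.309 rz -4.09
x 7.871 y -0.035 z 0.319 rz -4.09
[(-46, 1), (-45, 4), (-44, 3), (-43, 3), (-42, 3), (-41, 1), (-40, 4), (-39, 3), (-38, 5), (-37, 3), (-36, 4), (-35, 7), (-32, 4), (-31, 3), (-30, 3), (-29, 6), (-28, 2), (-27, 4), (-26, 4), (-25, 6), (-24, 2)]
bar base [0.1142 0.1778 0.1214] 102 0.10847237264117995 0.12160646568171636 0.12685357604294 0.20358693583612247
knob -113.5
```

Request:
{"op": "play_rows", "data": {"moves": [{"x":1.3,"y":0,"z":0.1,"rx":0,"ry":0,"rz":-0.7,"gripper":0},{"x":2.6,"y":0,"z":0.15,"rx":0,"ry":0,"rz":-1.4,"gripper":0},{"x":3.9,"y":0,"z":0.2,"rx":0,"ry":0,"rz":-2.1,"gripper":0},{"x":5.2,"y":0,"z":0.25,"rx":0,"ry":0,"rz":-2.8,"gripper":0},{"x":6.5,"y":0,"z":0.3,"rx":0,"ry":0,"rz":-3.5,"gripper":0},{"x":7.87,"y":-0.03,"z":0.32,"rx":0,"ry":0,"rz":-4.09,"gripper":0},{"x":7.87,"y":-0.03,"z":0.32,"rx":0,"ry":0,"rz":-4.09,"gripper":0},{"x":7.87,"y":-0.03,"z":0.32,"rx":0,"ry":0,"rz":-4.09,"gripper":0},{"x":7.87,"y":-0.03,"z":0.32,"rx":0,"ry":0,"rz":-4.09,"gripper":0},{"x":7.87,"y":-0.03,"z":0.32,"rx":0,"ry":0,"rz":-4.09,"gripper":0}]}}

```text
time_s: 17.85
eef_pos: [0.6793, 0.2353, 0.2317]
ee_rot: [0.004, 0.65, 0.76, 0.004]
force: [-0.1, -0.5, 1.1]
opening: 0.504
```

```bash
python3 -c "
from h import *
goal([[.6815,.2373,.235],[.6815,.2373,.105]],YAW)
s=env.read_state();M=rot(s['ee_rot']);v=np.cross(M[:,2],[0,0,-1]);print('fix rx ry',np.degrees(M.T@v)/8)"
```

```text
t 17.85 tcp [0.6793 0.2353 0.2317] F [-0.15 -0.47  1.12] open 0.504 j6 0.18 z [ 0.012  0.001 -1.   ]
x 0.041 y 0.063 z -0.081 rz -0.01
x 0.043 y 0.025 z 3.168 rz -0.01
fix rx ry [0.08346062 0.00431797 0.        ]
```

Request:
{"op": "play_rows", "data": {"force": 20, "moves": [{"x":0.04,"y":0.06,"z":0.8,"rx":0.08,"ry":0,"rz":0,"gripper":0},{"x":0.04,"y":0.05,"z":1.6,"rx":0.08,"ry":0,"rz":0,"gripper":0},{"x":0.04,"y":0.03,"z":2.3,"rx":0.08,"ry":0,"rz":0,"gripper":0},{"x":0.04,"y":0.025,"z":2.9,"rx":0.08,"ry":0,"rz":0,"gripper":0},{"x":0.04,"y":0.025,"z":3.17,"rx":0.08,"ry":0,"rz":0,"gripper":0},{"x":0.04,"y":0.025,"z":3.17,"rx":0.08,"ry":0,"rz":0,"gripper":-0.3},{"x":0.04,"y":0.025,"z":3.17,"rx":0.08,"ry":0,"rz":0,"gripper":-0.6},{"x":0.04,"y":0.025,"z":3.17,"rx":0.08,"ry":0,"rz":0,"gripper":-0.9},{"x":0.04,"y":0.025,"z":3.17,"rx":0.08,"ry":0,"rz":0,"gripper":-1},{"x":0.04,"y":0.025,"z":3.17,"rx":0.08,"ry":0,"rz":0,"gripper":-1}]}}

```text
time_s: 18.85
eef_pos: [0.679, 0.2362, 0.1059]
ee_rot: [-0.001, 0.65, 0.76, -0.002]
force: [-10.6, -3.8, 3.4]
opening: 0.126
```

```bash
python3 arc.py 1.95 0.7 12
```

```text
t 18.85 tcp [0.679  0.2362 0.1059] F [-10.65  -3.85   3.35] open 0.126 j6 0.18 z [-0.004 -0.002 -1.   ]
x -0.000 y -0.172 z -0.101 rz -0.01
x -0.001 y -0.354 z -0.184 rz -0.01
x -0.001 y -0.543 z -0.248 rz -0.01
x -0.002 y -0.738 z -0.292 rz -0.01
x -0.002 y -0.936 z -0.315 rz -0.01
x -0.002 y -1.135 z -0.317 rz -0.01
x -0.003 y -1.334 z -0.299 rz -0.01
x -0.003 y -1.530 z -0.260 rz -0.01
x -0.003 y -1.721 z -0.200 rz -0.01
x -0.003 y -1.904 z -0.122 rz -0.01
x -0.004 y -2.078 z -0.025 rz -0.01
x -0.004 y -2.242 z 0.090 rz -0.01
```

Gripped. Now I'll swing it back along the arc.

Request:
{"op": "play_rows", "data": {"moves": [{"x":0,"y":-0.08,"z":-0.05,"rx":0,"ry":0,"rz":0,"gripper":-1},{"x":0,"y":-0.17,"z":-0.1,"rx":0,"ry":0,"rz":0,"gripper":-1},{"x":0,"y":-0.354,"z":-0.184,"rx":0,"ry":0,"rz":0,"gripper":-1},{"x":0,"y":-0.543,"z":-0.248,"rx":0,"ry":0,"rz":0,"gripper":-1},{"x":0,"y":-0.738,"z":-0.292,"rx":0,"ry":0,"rz":0,"gripper":-1},{"x":0,"y":-0.936,"z":-0.315,"rx":0,"ry":0,"rz":0,"gripper":-1},{"x":0,"y":-1.135,"z":-0.317,"rx":0,"ry":0,"rz":0,"gripper":-1},{"x":0,"y":-1.135,"z":-0.317,"rx":0,"ry":0,"rz":0,"gripper":-1}]}}

```text
time_s: 19.65
eef_pos: [0.6332, 0.2288, 0.1196]
ee_rot: [-0.001, 0.65, 0.76, -0.002]
force: [0.5, -4.1, 7.7]
opening: 0.128
```

```bash
python3 arc.py 1.33 0.3 10
```

```text
t 19.65 tcp [0.6332 0.2288 0.1196] F [ 0.49 -4.14  7.65] open 0.128 j6 0.19 z [-0.005 -0.003 -1.   ]
x -0.000 y -0.197 z 0.017 rz -0.01
x -0.000 y -0.390 z 0.054 rz -0.01
x -0.001 y -0.579 z 0.111 rz -0.01
x -0.001 y -0.762 z 0.188 rz -0.01
x -0.001 y -0.935 z 0.282 rz -0.01
x -0.001 y -1.098 z 0.394 rz -0.01
x -0.001 y -1.248 z 0.522 rz -0.01
x -0.001 y -1.384 z 0.664 rz -0.01
x -0.001 y -1.505 z 0.820 rz -0.01
x -0.001 y -1.610 z 0.988 rz -0.01
```

Request:
{"op": "play_rows", "data": {"moves": [{"x":0,"y":-0.197,"z":0.01,"rx":0,"ry":0,"rz":0,"gripper":-1},{"x":0,"y":-0.39,"z":0.045,"rx":0,"ry":0,"rz":0,"gripper":-1},{"x":0,"y":-0.579,"z":0.1,"rx":0,"ry":0,"rz":0,"gripper":-1},{"x":0,"y":-0.762,"z":0.18,"rx":0,"ry":0,"rz":0,"gripper":-1},{"x":0,"y":-0.935,"z":0.275,"rx":0,"ry":0,"rz":0,"gripper":-1},{"x":0,"y":-1.1,"z":0.39,"rx":0,"ry":0,"rz":0,"gripper":-1},{"x":0,"y":-1.1,"z":0.39,"rx":0,"ry":0,"rz":0,"gripper":-1}]}}

```text
time_s: 20.35
eef_pos: [0.5878, 0.2219, 0.1031]
ee_rot: [-0.002, 0.65, 0.76, -0.003]
force: [-1.1, -1.5, 1.3]
opening: 0.129
```

```bash
python3 arc.py 0.71 0.0 10
```

```text
t 20.35 tcp [0.5878 0.2219 0.1031] F [-1.06 -1.5   1.26] open 0.129 j6 0.2 z [-0.007 -0.003 -1.   ]
x 0.000 y -0.105 z 0.087 rz -0.01
x 0.000 y -0.203 z 0.181 rz -0.01
x 0.000 y -0.294 z 0.282 rz -0.01
x 0.000 y -0.378 z 0.389 rz -0.01
x 0.000 y -0.454 z 0.502 rz -0.01
x 0.000 y -0.522 z 0.620 rz -0.01
x 0.001 y -0.581 z 0.743 rz -0.01
x 0.001 y -0.632 z 0.869 rz -0.01
x 0.001 y -0.673 z 0.999 rz -0.01
x 0.001 y -0.705 z 1.131 rz -0.01
```

Down to about 0.1 rad, then check the force.

Request:
{"op": "play_rows", "data": {"moves": [{"x":0,"y":-0.105,"z":0.087,"rx":0,"ry":0,"rz":0,"gripper":-1},{"x":0,"y":-0.203,"z":0.181,"rx":0,"ry":0,"rz":0,"gripper":-1},{"x":0,"y":-0.294,"z":0.282,"rx":0,"ry":0,"rz":0,"gripper":-1},{"x":0,"y":-0.378,"z":0.389,"rx":0,"ry":0,"rz":0,"gripper":-1},{"x":0,"y":-0.454,"z":0.5,"rx":0,"ry":0,"rz":0,"gripper":-1},{"x":0,"y":-0.522,"z":0.62,"rx":0,"ry":0,"rz":0,"gripper":-1},{"x":0,"y":-0.58,"z":0.743,"rx":0,"ry":0,"rz":0,"gripper":-1},{"x":0,"y":-0.632,"z":0.869,"rx":0,"ry":0,"rz":0,"gripper":-1},{"x":0,"y":-0.632,"z":0.869,"rx":0,"ry":0,"rz":0,"gripper":-1}]}}

```text
time_s: 21.25
eef_pos: [0.5633, 0.2179, 0.068]
ee_rot: [-0.001, 0.65, 0.76, -0.003]
force: [6.3, -2.4, -1.9]
opening: 0.126
```

```bash
python3 arc.py 0.14 0.0 4
```

```text
t 21.25 tcp [0.5633 0.2179 0.068 ] F [ 6.27 -2.38 -1.87] open 0.126 j6 0.21 z [-0.005 -0.003 -1.   ]
x 0.000 y -0.022 z 0.064 rz -0.01
x 0.000 y -0.041 z 0.128 rz -0.01
x 0.000 y -0.058 z 0.193 rz -0.01
x 0.000 y -0.073 z 0.258 rz -0.01
```

Request:
{"op": "play_rows", "data": {"moves": [{"x":0,"y":-0.01,"z":0.05,"rx":0,"ry":0,"rz":0,"gripper":-1},{"x":0,"y":-0.02,"z":0.1,"rx":0,"ry":0,"rz":0,"gripper":-1},{"x":0,"y":-0.03,"z":0.15,"rx":0,"ry":0,"rz":0,"gripper":-1},{"x":0,"y":-0.035,"z":0.2,"rx":0,"ry":0,"rz":0,"gripper":-1},{"x":0,"y":-0.035,"z":0.2,"rx":0,"ry":0,"rz":0,"gripper":-1}]}}

```text
time_s: 21.75
eef_pos: [0.5624, 0.218, 0.0621]
ee_rot: [-0.001, 0.65, 0.76, -0.002]
force: [-3.2, -3.2, 23.6]
opening: 0.126
```

```bash
python3 arc.py 0.03 0.0 1
```

```text
t 21.75 tcp [0.5624 0.218  0.0621] F [-3.2  -3.17 23.62] open 0.126 j6 0.21 z [-0.004 -0.002 -1.   ]
x 0.000 y -0.013 z 0.056 rz -0.01
```

Request:
{"op": "play_rows", "data": {"moves": [{"x":0,"y":0,"z":-0.02,"rx":0,"ry":0,"rz":0,"gripper":-1},{"x":0,"y":0,"z":-0.02,"rx":0,"ry":0,"rz":0,"gripper":-0.7},{"x":0,"y":0,"z":-0.02,"rx":0,"ry":0,"rz":0,"gripper":-0.3},{"x":0,"y":0,"z":-0.02,"rx":0,"ry":0,"rz":0,"gripper":0},{"x":0,"y":0,"z":-0.02,"rx":0,"ry":0,"rz":0,"gripper":0},{"x":0,"y":0,"z":-0.5,"rx":0,"ry":0,"rz":0,"gripper":0},{"x":0,"y":0,"z":-1.5,"rx":0,"ry":0,"rz":0,"gripper":0},{"x":0,"y":0,"z":-2.7,"rx":0,"ry":0,"rz":0,"gripper":0},{"x":0,"y":0,"z":-3.9,"rx":0,"ry":0,"rz":0,"gripper":0},{"x":0,"y":0,"z":-5,"rx":0,"ry":0,"rz":0,"gripper":0},{"x":0,"y":0,"z":-5,"rx":0,"ry":0,"rz":0,"gripper":0}]}}

```text
time_s: 22.85
eef_pos: [0.5662, 0.2197, 0.2688]
ee_rot: [0.001, 0.65, 0.76, 0.002]
force: [1.4, 0.4, -0.3]
opening: 0.499
```

```bash
cat > chk.py <<'E'
from h import *
from fit import cloud
import sys
for n in('side','top'):
    im,d=snap(n,n+sys.argv[1]+'.png')
    px,W=cloud(n,d); rel=W[:,:2]-C; r=np.hypot(*rel.T); a=np.degrees(np.arctan2(rel[:,1],rel[:,0]))
    q=(r>.146)&(r<.165)&(W[:,2]>.03)&(W[:,2]<.07); H=np.histogram(a[q],bins=np.arange(-60,20,1)); print(n,[(int(x),int(k)) for x,k in zip(H[1],H[0]) if k>0])
    b=rel@np.array([[np.cos(YAW),-np.sin(YAW)],[np.sin(YAW),np.cos(YAW)]])
    q=(b[:,0]>-.03)&(b[:,0]<.03)&(b[:,1]>.155)&(b[:,1]<.21)&(W[:,2]>.05)&(W[:,2]<.12)
    B=np.c_[b,W[:,2]][q];print('bar base',np.round(B.mean(0),4) if len(B) else '',len(B), np.round(np.percentile(B[:,2],[50,90,98]),4) if len(B) else '')
    k=(W[:,2]>.095)&(W[:,2]<.125)&(r>.08)&(r<.125); print('knob',np.round(np.degrees(np.arctan2(*(W[k].mean(0)[:2]-C)[::-1])),1))
s=env.read_state(); print(s['time_s'],s['eef_pos'],s['force'])
a=cv2.imread('pics/side%s.png'%sys.argv[1])[190:310,150:310]
cv2.imwrite('pics/k%s.png'%sys.argv[1],cv2.resize(a,None,fx=4.5,fy=4.5,interpolation=3))
E
python3 chk.py 5
python3 - <<'E'
# same bar measure at start-picture is not stored; nothing
E
```

```text
side [(-46, 1), (-45, 3), (-44, 3), (-43, 5), (-42, 1), (-41, 2), (-40, 5), (-39, 2), (-38, 3), (-37, 5), (-36, 3), (-35, 7)]
bar base [-0.0036  0.1808  0.0736] 94 [0.0743 0.0762 0.078 ]
knob -113.3
top [(-46, 3), (-45, 6), (-44, 4), (-43, 3), (-42, 5), (-41, 8), (-40, 11), (-39, 11), (-38, 7), (-37, 12), (-36, 3), (-35, 2), (-34, 5), (-33, 10), (-32, 12), (-31, 5), (-30, 7), (-29, 3), (-28, 7), (-27, 9), (-26, 7), (-25, 4)]
bar base [-0.0016  0.1773  0.0755] 91 [0.076  0.0788 0.0795]
knob -111.6
22.95 [0.56349857 0.21862065 0.2628918 ] [0.18193402 0.05622151 0.45068904]
```

View pics/k5.png

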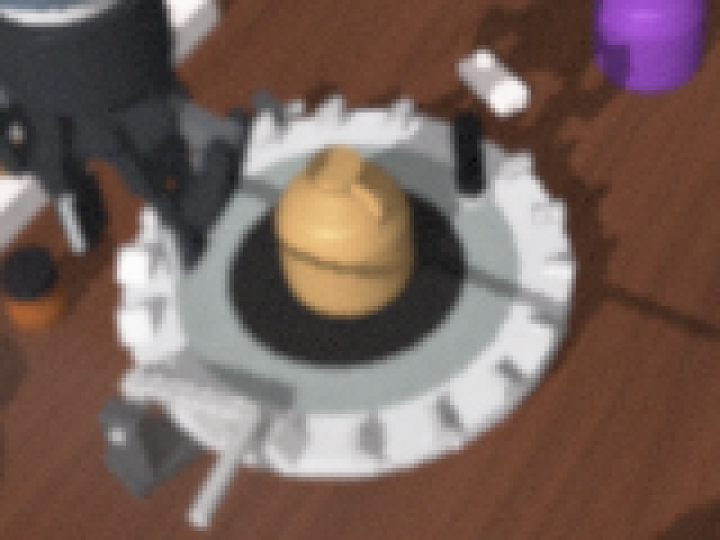

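The pawl bar rests at 70 mm centre height, which is fully home. The lug is against the buffer, the knob hasn't moved and the jug is upright in the centre. The arm is clear, so I'm handing in.

```bash
python3 -c "
from h import *
print(env.job_done())"
```

```text
the job is handed in; nothing more can be done
None
```

The turntable is back at its start with the pawl down between the teeth, and the job was handed in at about 23 s of the 72 s allowed. No verdict was reported.

- **Pawl thrown over:** I lifted the pawl by its bar and threw it right over. It stayed clear of the teeth while I turned the wheel.
- **Wheel turned back:** I turned it back by the knob, held loosely between the fingers. The push stayed between about 2.5 and 4 N. At the stop it rose to 6 and then 7.9 N with no further movement, so I released it there.
- **Pawl lowered:** I swung the pawl back and lowered it home. At the bottom of the lowering the upward force briefly reached 24 N, so the arm pressed the seated pawl harder than needed before I let go.

**Last checks:**
- **Pawl:** the bar's top was at about 76 mm, so its centre is at 70 mm and the pawl is fully home.
- **Lug:** in the top view it shows against the buffer. In the side view the gripper hid it at that moment.
- **Knob:** after the pawl went down it read −113.3° in the side view, against −113.5° before. The top view gave −111.6°, a difference that fits the camera error.
- **Jug:** it looked upright in the middle. I checked this by eye, not by measurement.
- **Arm:** it was clear of everything when I handed in.

I did not push on the lug again after lowering the pawl. I also did not measure the loose items on the table; I never moved the arm to them.

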